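Call the helper and show which pot goes into which pan

TASK

Press the plunger of the service bell to call the kitchen helper, then show what has to be served up: point down at the smallest of the three lidded pots, fingertips about 3 cm above its lid knob, and stay there for at least two seconds. Then point the same way down at the middle of the one small serving pan without a lid, about 3 cm above its rim, stay at least two seconds, and finish still pointing there. Touch no pot, pan or other loose thing but the bell; the bell must stay standing where it is, and do not come down close over the knobs of the other two pots.

Things in the scene. Friction and masses are not known exactly. Their poses are not given: they have to be found in the camera images.
- bell: Service bell: steel dome 86 mm across on a black 90 mm base disc, dome top 50 mm above the table, with a plunger on top. 0.25 to 0.5 kg, loose on the table. Origin: centre of its underside, z up.
- bell_top (a point): Centre of the top face of the bell's plunger, a steel disc 20 mm across, 66 mm above the table when up. Pressed straight down it goes 6 mm; it starts to move at about 2 N and is fully down at about 4 N.
- bell_plunger (a joint): Travel of the plunger in m: 0 up, 0.006 fully down; the bell rings at 0.004. It springs back up by itself.
- pot_small: One of three lidded sauce pots of the same shape and material that differ only in size: round straight-sided steel pot with two small wire loop handles high on its sides (towards its +x and -x, reaching 20 mm past the wall) and a flat lid with a round black knob (24 mm wide) in its middle; loose, upright on the table. This is the smallest one: 80 mm across, lid top at 70 mm, knob top 90 mm above the table. Origin: centre of its underside, z up.
- pot_small_knob (a point): Centre of the top of the smallest pot's lid knob, 90 mm above the table.
- pot_medium: One of three lidded sauce pots of the same shape and material that differ only in size: round straight-sided steel pot with two small wire loop handles high on its sides (towards its +x and -x, reaching 20 mm past the wall) and a flat lid with a round black knob (24 mm wide) in its middle; loose, upright on the table. This is the middle-sized one: 104 mm across, lid top at 88 mm, knob top 108 mm above the table. Origin: centre of its underside, z up.
- pot_medium_knob (a point): Centre of the top of the middle-sized pot's lid knob, 108 mm above the table.
- pot_large: One of three lidded sauce pots of the same shape and material that differ only in size: round straight-sided steel pot with two small wire loop handles high on its sides (towards its +x and -x, reaching 20 mm past the wall) and a flat lid with a round black knob (24 mm wide) in its middle; loose, upright on the table. This is the largest one: 130 mm across, lid top at 105 mm, knob top 125 mm above the table. Origin: centre of its underside, z up.
- pot_large_knob (a point): Centre of the top of the largest pot's lid knob, 125 mm above the table.
- pan_open: The one pan without a lid, empty: small rectangular steel serving pan, 118 mm (its x) by 192 mm (its y) over the rim, 65 mm high; loose, on the table. Origin: centre of its underside, z up.
- pan_open_mouth (a point): Centre of the open pan's mouth, at rim height, 65 mm above the table.
- pan_lidded_a: Pan like the open one but with a flat lid on it carrying a bar handle 60 mm long, top 89 mm above the table: small rectangular steel serving pan, 118 mm (its x) by 192 mm (its y) over the rim, 65 mm high; loose, on the table. Origin: centre of its underside, z up.
- pan_lidded_b: The other pan with a lid and bar handle, top 89 mm above the table: small rectangular steel serving pan, 118 mm (its x) by 192 mm (its y) over the rim, 65 mm high; loose, on the table. Origin: centre of its underside, z up.
- bowl: Bystander: small white bowl, 110 mm across, 45 mm high. Origin: centre of its underside.
- jar: Bystander: amber glass jar, 50 mm across, 85 mm high. Origin: centre of its underside.
- mill: Bystander: dark wooden pepper mill, 54 mm across, 138 mm high. Origin: centre of its underside.
- oil: Bystander: green glass oil bottle, 60 mm across, 200 mm high. Origin: centre of its underside.
- mug: Bystander: white mug, 76 mm across, 90 mm high, handle towards its +y. Origin: centre of its underside.
- spoon: Bystander: wooden spoon 260 mm long, lying along its x, 20 mm high. Origin: middle of its length, on its underside.
Things that resemble listed ones, but are neither listed nor needed, are in the scene too. Leave any turquoise look-alike of the bell alone.

How it is judged:
On the way, in this order (a step that is already met when the one before it is completed fails the run):
1. the bell's plunger is pressed (value of joint bell_plunger above 0.004 m), for 0.05 s.
2. the fingers point at the smallest pot from just above its knob for two seconds, the plunger up again (horizontal distance between the grasp point and pot_small_knob below 0.03 m and height (world z) of the grasp point between 0.105 and 0.17 m and value of joint bell_plunger below 0.002 m), for 2 s.
3. the fingers point at the middle of the open pan from just above it for two seconds (horizontal distance between the grasp point and pan_open_mouth below 0.035 m and height (world z) of the grasp point between 0.08 and 0.145 m), for 2 s.
At the end, for the whole second after the job is handed in: Grasp point (19 mm behind the fingertips) within 35 mm sideways of the open pan's middle and 15 to 80 mm above its rim; plunger up (under 2 mm); bell upright within 30 mm of its start, all else within 20 mm. For the pot: 30 mm sideways, 15 to 80 mm above its knob (all of step 3 and value of joint bell_plunger below 0.002 m and distance of each of pot_small, pot_medium, pot_large, pan_open, pan_lidded_a, pan_lidded_b, bowl, jar, mill, oil, mug, spoon from where it was at the start of the episode below 0.02 m and distance of bell from where it was at the start of the episode below 0.03 m and angle between bell's own z axis and vertical below 0.1 rad); the robot touches nothing.
It fails at once if a pot or pan is touched (contact force between any of the fingers, the arm and pot_small above 0.5 N or contact force between any of the fingers, the arm and pot_medium above 0.5 N or contact force between any of the fingers, the arm and pot_large above 0.5 N or contact force between any of the fingers, the arm and pan_open above 0.5 N or contact force between any of the fingers, the arm and pan_lidded_a above 0.5 N or contact force between any of the fingers, the arm and pan_lidded_b above 0.5 N).
It fails at once if a bystander is touched (contact force between any of the fingers, the arm and bowl above 0.5 N or contact force between any of the fingers, the arm and jar above 0.5 N or contact force between any of the fingers, the arm and mill above 0.5 N or contact force between any of the fingers, the arm and oil above 0.5 N or contact force between any of the fingers, the arm and mug above 0.5 N or contact force between any of the fingers, the arm and spoon above 0.5 N).
It fails at once if the bell is lifted, tipped or shoved away (15 mm up, 30 mm aside, 0.25 rad) (height (world z) of bell above 0.015 m or distance of bell from where it was at the start of the episode above 0.03 m or angle between bell's own z axis and vertical above 0.25 rad).
It fails at once if the fingers come down close over the knob of a wrong pot (grasp point within 20 mm sideways and less than 50 mm above it) ((horizontal distance between the grasp point and pot_medium_knob below 0.02 m and height (world z) of the grasp point below 0.158 m) or (horizontal distance between the grasp point and pot_large_knob below 0.02 m and height (world z) of the grasp point below 0.175 m)).
It also fails if it takes over 61 s, if anything falls off the work surface, if the arm or the gripper's body presses on something with over 40 N, if the wrist force passes 120 N, or if a joint passes its speed limit or range.

ROBOT

A 6-joint arm with a two-finger parallel gripper is mounted at the origin on the work surface. World frame = base frame: x ahead of the robot, y to its left, z up, the work surface at z = 0. Lengths are in m, angles in rad, forces in N, time in s.
With the tool pointing down it reaches from about 0.3 to 1 m from the base axis. Payload 5.1 kg.
Tool frame: the origin (TCP) lies midway between the tips of the shut fingers; the grasp point (between the pads) lies 19 mm behind it; z points along the fingers, x is the direction in which the jaws open and shut, and the axes are right-handed (so a half turn about z gives the same grasp; the last joint's range is limited). The gripper opens to 95 mm and grips with 3 to 60 N. Pads are 20 mm wide; open, the fingers measure 119 mm over their backs; the gripper's body (75 mm by 180 mm) begins 59 mm behind the grasp point.
Start: joints at [1.087, 0.124, 1.65, -0, 1.367, -0.083], TCP at [0.254, 0.598, 0.215] pointing down, gripper open.
Joint ranges: [-2.61, 2.61], [-1.02, 2.33], [0.03, 2.71], [-1.35, 4.49], [0.32, 2.68], [-2.91, 2.91]. Speed limits (rad/s): [2.57, 2.57, 3.14, 3.14, 3.14, 3.14].

INTERFACE

Orientations are given as a unit quaternion [x, y, z, w].
In Python, from bench import arm gives the robot as it stands. The module is installed in compiled form; this text tells all that it offers.
- The arm moves only by the tool apply_moves, never from a script. Its argument "moves" is a list of rows, each a list of 7 numbers: the closure, from 0 (fully open) to 1 (shut), then the shift along the tool's x, y, z in m, then the turn, a rotation vector about the tool's x, y, z in rad. A call has 1 to 20 rows; each row is the pose to reach, as a shift and turn from the pose commanded when the call began, along the tool's axes at that moment; what a row does not reach only later rows make up. A row lasts 1/8 s, in which the tool goes at most 62.5 mm and 10.7 degrees, less where a joint would pass 70% of its speed; a pose out of reach is approached as far as the arm can. A call with a gripper value outside its range is refused whole. The fingers move at their own pace and stop on an object; "squeeze" is the grip in N (left out, the last holds). Time passes only in rows, so rows that repeat a pose let the fingers close. It gives the time, the measured TCP pose, the force and the opening at its end, in the units of the state.
- arm.observe(): the state, without advancing time (a new reading comes with each control period).
- arm.camera(name): name is "scene" or "side" or "wrist"; returns a dict with "image" (384x512x3 uint8, blue, green, red), "mtx" (3x3 intrinsics, pixels), "R" (3x3) and "t" (3): a world point X has camera coordinates R X + t. Camera axes: x right, y down, z forward; pixel columns grow to the right and rows downward; lengths in m; the calibration is good to about 2 mm. A picture is of the moment at which its call begins. There is no depth.
- arm.sign_off(): hands the job in, once; it reports no verdict.
The state is a dict: "time": time; "joint_pos": joint angles; "qd": joint speeds; "joint_efforts": joint torques, N m; "tool_pos": TCP position; "eef_rot": TCP orientation; "contact_force": force on the tool from outside, world axes, zero at the start; "wrist_torque": the same for the moment, N m; "gripper_width": finger opening in m.
Only numpy, scipy, OpenCV 4.12 (cv2) and the standard library are available. Lean on these libraries where they do the work, as an engineer would, in place of code of your own. Each camera call takes 0.05 s, during which the arm holds its last target.

## Working session

There is one attempt and no reset: what is moved stays moved. The work goes in short steps, Python scripts to look and compute and a tool call to move; the robot and the scene stay as the last step left them, time stands still between calls to the robot, and variables do not carry over. Pictures are saved under pics/ and viewed, and the job is handed in when it is done.

Besides the shell and the picture viewer there is one more tool, called after "Request:" in YAML: its name, and indented under it one key for each argument. apply_moves: Moves the arm, as the interface text tells. Its arguments: {"type":"object","properties":{"moves":{"type":"array","items":{"type":"array","items":{"type":"number"}}},"squeeze":{"type":"number"}},"required":["moves"]}

```bash
mkdir -p pics
python3 - <<'E'
from bench import arm
import cv2,pickle
s=arm.observe();print(s)
d={}
for n in("scene","side","wrist"):
    c=arm.camera(n);d[n]=c;cv2.imwrite(f"pics/{n}0.png",c["image"])
    print(n,c["mtx"],c["R"],c["t"])
pickle.dump(d,open("cam0.pkl","wb"))
E
```

```text
{'time': 0.0, 'joint_pos': array([ 1.08739130e+00,  1.24483371e-01,  1.65169177e+00, -2.34571453e-05,
        1.36750979e+00, -8.25906570e-02]), 'qd': array([-9.06488064e-04,  7.46186472e-05,  1.39236644e-03,  9.35880611e-04,
        3.63852157e-04,  9.61356998e-05]), 'joint_efforts': array([-1.69925002e-03, -4.17581642e+01, -3.59935999e+01,  7.72028463e-02,
        4.90095187e-02, -1.84139717e-04]), 'tool_pos': array([0.25333038, 0.59788807, 0.21339062]), 'eef_rot': array([ 8.33715296e-01,  5.52193545e-01, -9.11336126e-04,  5.13813111e-04]), 'contact_force': array([-0.01585689,  0.17104688, -0.52347588]), 'wrist_torque': array([ 0.01015184, -0.0249702 ,  0.04623737]), 'gripper_width': 0.09518621741380166}
scene [[410.39921233   0.         255.13527964]
 [  0.         410.39921233 189.71557649]
 [  0.           0.           1.        ]] [[-0.79049134  0.61230955 -0.01415818]
 [ 0.3437222   0.42437514 -0.83771164]
 [-0.50693046 -0.66707028 -0.54592926]] [ 0.42261602 -0.1058133   1.72106411]
side [[392.56324441   0.         251.71145566]
 [  0.         392.56324441 191.37042446]
 [  0.           0.           1.        ]] [[ 0.96220479 -0.27211233 -0.0108084 ]
 [-0.14907011 -0.49307531 -0.85712009]
 [ 0.22790359  0.82633627 -0.51500323]] [-0.49484222  0.18015218  1.16736593]
wrist [[323.52124584   0.         262.20370091]
 [  0.         323.52124584 191.79293783]
 [  0.           0.           1.        ]] [[ 0.39029132  0.92068691 -0.00287955]
 [ 0.88688696 -0.37511968  0.26966043]
 [ 0.24719266 -0.10779996 -0.96295117]] [-0.64874225 -0.03014303  0.39170109]
```

View pics/scene0.png

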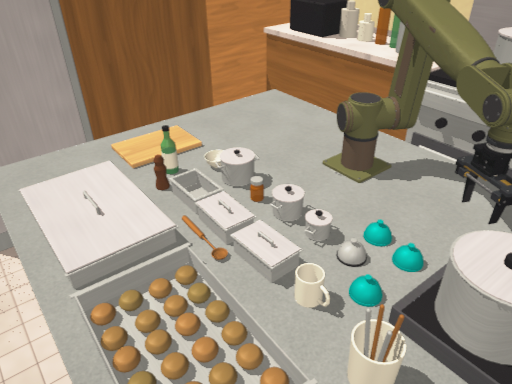

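View pics/side0.png

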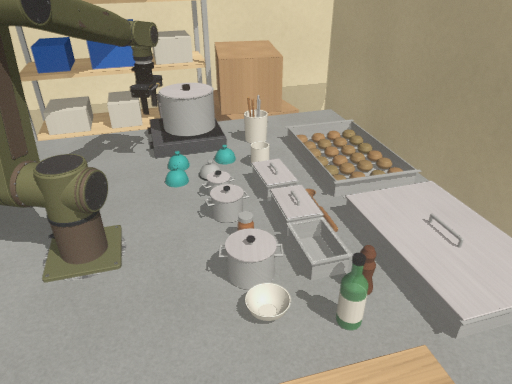

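View pics/wrist0.png

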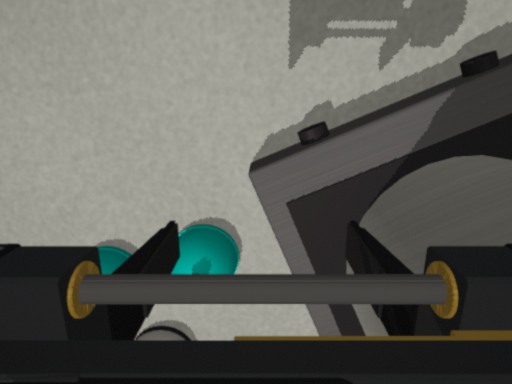

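Scene view: the steel bell is at about (352,250), with three turquoise look-alikes around it. The lidded pots are at (318,225), (288,202) and (238,167), increasing in size. The open pan is at (195,187) and the lidded pans at (225,213) and (265,248). I'll enlarge both views to get exact pixels.

Run:
```python
import cv2
a=cv2.imread("pics/scene0.png");b=cv2.imread("pics/side0.png")
cv2.imwrite("pics/c1.png",cv2.resize(a[170:290,260:420],None,fx=5,fy=5,interpolation=cv2.INTER_CUBIC))
cv2.imwrite("pics/c2.png",cv2.resize(a[140:260,150:310],None,fx=5,fy=5,interpolation=cv2.INTER_CUBIC))
cv2.imwrite("pics/c3.png",cv2.resize(b[140:240,150:290],None,fx=5,fy=5,interpolation=cv2.INTER_CUBIC))
cv2.imwrite("pics/c4.png",cv2.resize(b[200:320,210:370],None,fx=5,fy=5,interpolation=cv2.INTER_CUBIC))
```

```text
(no output)
```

View pics/c1.png

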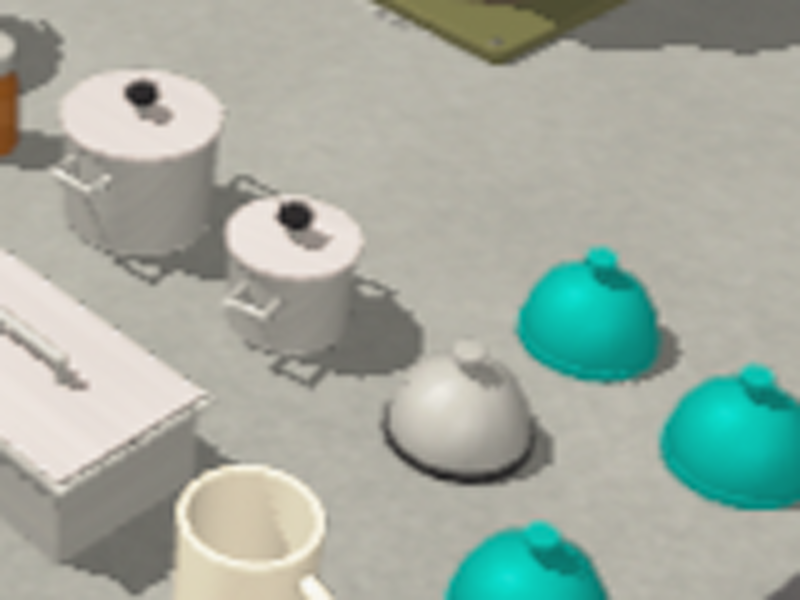

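View pics/c2.png

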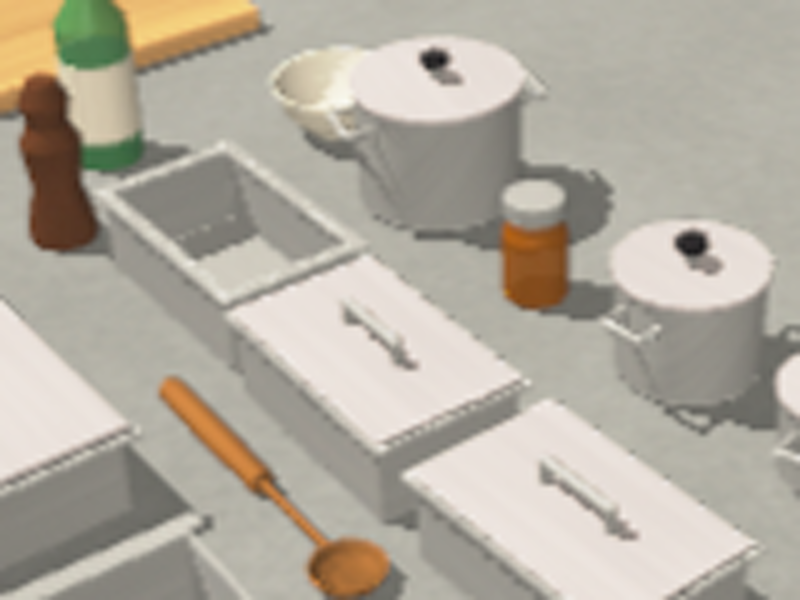

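View pics/c3.png

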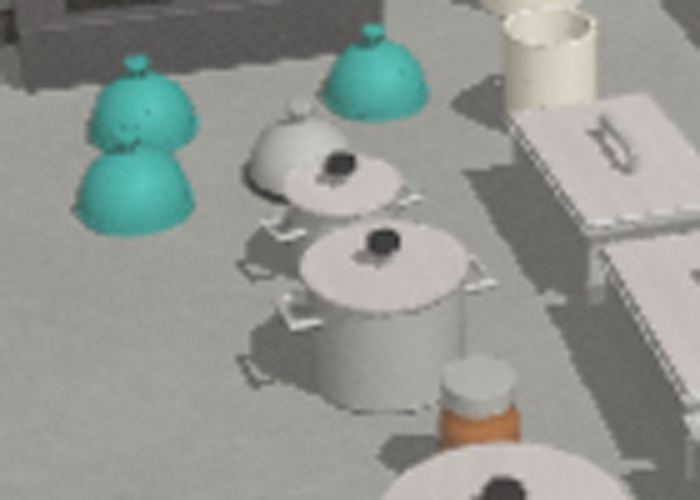

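View pics/c4.png

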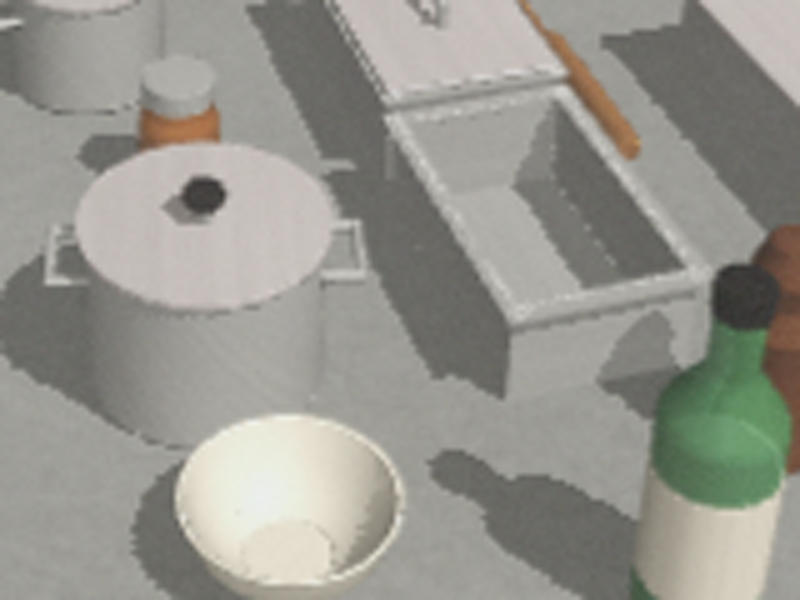

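```bash
cat > h.py <<'E'
import numpy as np,cv2,pickle
d=pickle.load(open("cam0.pkl","rb"))
def P(n):
    c=d[n];return c["mtx"]@np.c_[c["R"],c["t"]]
def tri(a,b):
    X=cv2.triangulatePoints(P("scene"),P("side"),np.array(a,float).reshape(2,1),np.array(b,float).reshape(2,1)).ravel();return X[:3]/X[3]
def plane(n,p,z):
    c=d[n];r=c["R"].T@np.linalg.inv(c["mtx"])@np.array([p[0],p[1],1.]);o=-c["R"].T@c["t"];return o+r*(z-o[2])/r[2]
o={"c1":(260,170),"c2":(150,140),"c3":(150,140),"c4":(210,200)}
def px(c,u,v): return (o[c][0]+(u+.5)/5-.5,o[c][1]+(v+.5)/5-.5)
E
python3 - <<'E'
from h import *
np.set_printoptions(precision=4,suppress=True)
for n,a,b,z in [("bell",("c1",470,349),("c3",301,105),.066),("small",("c1",295,214),("c3",341,162),.081),("med",("c1",142,92),("c3",383,240),.099),("large",("c2",435,60),("c4",204,194),.116),
 ("panA",("c2",222,145),("c4",512,322),.065),("panB",("c2",365,243),("c4",388,115),.065),("panC",("c2",225,303),("c4",570,88),.065),("panD",("c2",100,192),("c4",708,270),.065)]:
    a=px(*a);b=px(*b);print(n,tri(a,b),plane("scene",a,z),plane("side",b,z))
# others, scene/side raw px, at plane
print("mug rim",plane("scene",px("c1",250,505),.09), plane("side",px("c3",550,25),.09))
print("jar",plane("scene",px("c2",534,190),.085),plane("side",px("c4",178,73),.085))
print("oil top",plane("scene",(166,128),.2),plane("side",px("c4",750,275),.2))
print("mill top",plane("scene",px("c2",45,80),.138),plane("side",(369,248),.138))
for p in [("c1",600,255),("c1",757,370),("c1",542,530)]: print("turq",plane("scene",px(*p),.064))
for p in [("c2",550,400),("c2",755,548),("c2",405,478),("c2",365,258),("c2",525,383),("c2",378,447),("c2",232,315)]: print("lid corner",plane("scene",px(*p),.067))
E
```

```text
bell [0.4465 0.3634 0.0645] [0.4468 0.3644 0.066 ] [0.4466 0.3591 0.066 ]
small [0.4512 0.2218 0.0854] [0.4464 0.2177 0.081 ] [0.4528 0.2296 0.081 ]
med [0.4502 0.0748 0.1032] [0.4458 0.07   0.099 ] [0.4516 0.0818 0.099 ]
large [ 0.4484 -0.225   0.1187] [ 0.4455 -0.2293  0.116 ] [ 0.4493 -0.2216  0.116 ]
panA [ 0.5944 -0.3042  0.0614] [ 0.5994 -0.2996  0.065 ] [ 0.5902 -0.3069  0.065 ]
panB [ 0.592  -0.115   0.0646] [ 0.5916 -0.1142  0.065 ] [ 0.5924 -0.116   0.065 ]
panC [ 0.7082 -0.1165  0.0621] [ 0.7083 -0.1117  0.065 ] [ 0.7082 -0.1212  0.065 ]
panD [ 0.7062 -0.2978  0.0646] [ 0.7059 -0.2967  0.065 ] [ 0.7068 -0.2984  0.065 ]
mug rim [0.6576 0.394  0.09  ] [0.6605 0.3954 0.09  ]
jar [ 0.4735 -0.0694  0.085 ] [ 0.4764 -0.0654  0.085 ]
oil top [ 0.6332 -0.4271  0.2   ] [ 0.6298 -0.4467  0.2   ]
mill top [ 0.7116 -0.3523  0.138 ] [ 0.708  -0.3676  0.138 ]
turq [0.3109 0.3531 0.064 ]
turq [0.3292 0.48   0.064 ]
turq [0.5295 0.486  0.064 ]
lid corner [0.6047 0.1151 0.067 ]
lid corner [0.5997 0.2992 0.067 ]
lid corner [0.7209 0.1211 0.067 ]
lid corner [ 0.6041 -0.0954  0.067 ]
lid corner [0.606  0.0909 0.067 ]
lid corner [0.7167 0.0861 0.067 ]
lid corner [ 0.7134 -0.0937  0.067 ]
```

```bash
cat > g.py <<'E'
import numpy as np,sys
from scipy.spatial.transform import Rotation as R
from bench import arm
s=arm.observe();r=R.from_quat(s["eef_rot"])
print(s["time"],s["tool_pos"].round(4),"z",r.as_matrix()[:,2].round(4),"F",s["contact_force"].round(2),"w",s["gripper_width"],s["joint_pos"].round(2))
t=np.array([float(v) for v in sys.argv[1:4]])
print("shift",r.inv().apply(t-s["tool_pos"]).round(4))
E
python3 g.py .4465 .362 .215;python3 g.py .4465 .362 .1
```

```text
0.15 [0.2534 0.598  0.2137] z [-8.0e-04 -1.5e-03 -1.0e+00] F [0.9  0.11 0.83] w 0.09480620554816416 [ 1.09  0.12  1.65 -0.    1.37 -0.08]
shift [-0.142   0.2699 -0.0011]
0.15 [0.2534 0.598  0.2137] z [-8.0e-04 -1.5e-03 -1.0e+00] F [0.9  0.11 0.83] w 0.09480620554816416 [ 1.09  0.12  1.65 -0.    1.37 -0.08]
shift [-0.1418  0.2699  0.1139]
```

Request:
apply_moves:
  moves:
    - [1,0,0,-0.03,0,0,0]
    - [1,-0.03,0.05,-0.03,0,0,0]
    - [1,-0.055,0.1,-0.03,0,0,0]
    - [1,-0.08,0.15,-0.03,0,0,0]
    - [1,-0.105,0.2,-0.03,0,0,0]
    - [1,-0.13,0.245,-0.03,0,0,0]
    - [1,-0.142,0.27,-0.03,0,0,0]
    - [1,-0.142,0.27,-0.0,0,0,0]
    - [1,-0.142,0.27,0.04,0,0,0]
    - [1,-0.142,0.27,0.08,0,0,0]
    - [1,-0.142,0.27,0.114,0,0,0]
    - [1,-0.142,0.27,0.114,0,0,0]
    - [1,-0.142,0.27,0.114,0,0,0]
    - [1,-0.142,0.27,0.114,0,0,0]

```text
time: 1.9
tool_pos: [0.448, 0.3633, 0.103]
eef_rot: [0.834, 0.552, 0.002, -0.0]
contact_force: [-0.6, 0.6, 0.2]
gripper_width: 0.0004
```

```bash
python3 g.py .4465 .362 .066
python3 - <<'E'
from bench import arm
import cv2,pickle,numpy as np
d={}
o=[]
for n,x0,y0 in(("scene",290,170),("side",150,90)):
    c=arm.camera(n);d[n]=c
    o.append(cv2.resize(c["image"][y0:y0+110,x0:x0+130],None,fx=3,fy=5,interpolation=cv2.INTER_CUBIC) if 0 else cv2.resize(c["image"][y0:y0+130,x0:x0+100],None,fx=4,fy=4,interpolation=cv2.INTER_CUBIC))
cv2.imwrite("pics/d1.png",np.hstack(o))
E
```

```text
1.9 [0.448  0.3633 0.103 ] z [ 0.0031  0.0021 -1.    ] F [-0.61  0.56  0.15] w 0.0003774052629467102 [ 0.59  0.06  1.92  0.    1.16 -0.58]
shift [-0.0019 -0.001   0.037 ]
```

View pics/d1.png

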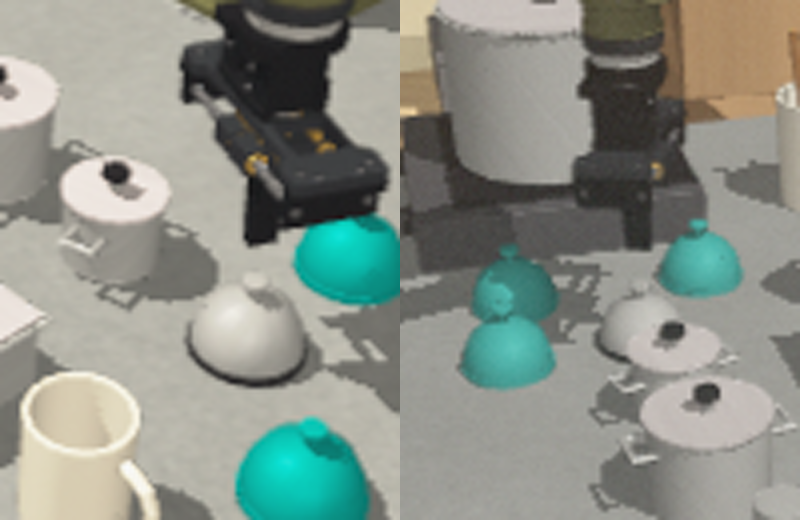

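The shut fingertips (scene crop (262,238)) are directly over the steel plunger (258,280). The side view agrees, with the tips at (637,245) and the plunger at (640,290). Pressing slowly.

Request:
apply_moves:
  moves:
    - [1,-0.001,0,0.01,0,0,0]
    - [1,-0.001,0,0.02,0,0,0]
    - [1,-0.001,0,0.028,0,0,0]
    - [1,-0.001,0,0.032,0,0,0]
    - [1,-0.001,0,0.035,0,0,0]
    - [1,-0.001,0,0.037,0,0,0]
    - [1,-0.001,0,0.039,0,0,0]
    - [1,-0.001,0,0.039,0,0,0]

```text
time: 3.0
tool_pos: [0.4465, 0.3615, 0.0619]
eef_rot: [0.834, 0.552, 0.0, 0.0]
contact_force: [-0.6, -2.0, 1.8]
gripper_width: 0.0003
```

Request:
apply_moves:
  moves:
    - [1,0,0,0.001,0,0,0]
    - [1,0,0,0.002,0,0,0]
    - [1,0,0,0.002,0,0,0]

```text
time: 3.38
tool_pos: [0.4465, 0.3615, 0.0602]
eef_rot: [0.834, 0.552, 0.0, -0.0]
contact_force: [-2.5, -1.5, 5.5]
gripper_width: 0.0003
```

```bash
python3 g.py .4465 .362 .06
python3 - <<'E'
from bench import arm
import cv2,numpy as np
o=[]
for n,x0,y0 in(("scene",320,200),("side",170,110)):
    c=arm.camera(n)
    o.append(cv2.resize(c["image"][y0:y0+90,x0:x0+65],None,fx=6,fy=6,interpolation=cv2.INTER_CUBIC))
cv2.imwrite("pics/d2.png",np.hstack(o))
for i in range(4):
  arm.camera("side"); print(arm.observe()["contact_force"], arm.observe()["tool_pos"])
E
```

```text
3.375 [0.4465 0.3615 0.0602] z [ 0.e+00  1.e-04 -1.e+00] F [-2.52 -1.54  5.49] w 0.0002739006330674831 [ 0.59  0.11  1.94  0.    1.09 -0.58]
shift [ 0.0004 -0.0002  0.0002]
[-3.05873085 -2.64313869  5.07346891] [0.44656684 0.36155977 0.06026167]
[-3.49816853 -2.95381428  6.33257095] [0.44654049 0.3615449  0.06025222]
[-3.02095995 -1.00050674  5.43899093] [0.44652257 0.3615717  0.06024885]
[-3.12466985 -2.11472517  5.54522684] [0.4465639  0.36153798 0.06024771]
```

View pics/d2.png

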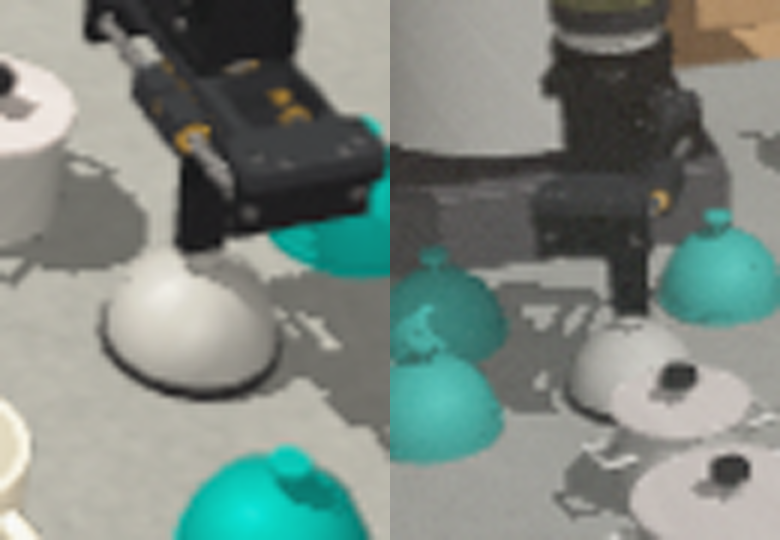

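The force is about 5.5 N and the tip is at z = 0.0602, so the plunger is fully down. Next I lift and go over the smallest pot's knob.

Request:
apply_moves:
  moves:
    - [1,0,0,-0.02,0,0,0]
    - [1,0,0,-0.06,0,0,0]
    - [1,0,0,-0.1,0,0,0]
    - [1,-0.04,0.018,-0.1,0,0,0]
    - [1,-0.085,0.038,-0.1,0,0,0]
    - [1,-0.127,0.057,-0.1,0,0,0]
    - [1,-0.127,0.057,-0.1,0,0,0]
    - [1,-0.127,0.057,-0.08,0,0,0]
    - [1,-0.127,0.057,-0.06,0,0,0]
    - [1,-0.127,0.057,-0.06,0,0,0]
    - [1,-0.127,0.057,-0.06,0,0,0]

```text
time: 5.05
tool_pos: [0.4493, 0.223, 0.1195]
eef_rot: [0.833, 0.553, -0.0, -0.0]
contact_force: [-1.3, -0.1, 0.5]
gripper_width: 0.0007
```

```bash
python3 g.py .449 .222 .12
python3 - <<'E'
from bench import arm
import cv2,numpy as np
o=[]
for n,x0,y0 in(("scene",290,170),("side",170,110)):
    c=arm.camera(n)
    o.append(cv2.resize(c["image"][y0:y0+120,x0:x0+80],None,fx=5,fy=5,interpolation=cv2.INTER_CUBIC))
cv2.imwrite("pics/d3.png",np.hstack(o))
E
```

```text
5.05 [0.4493 0.223  0.1195] z [-3.e-04  0.e+00 -1.e+00] F [-1.28 -0.07  0.54] w 0.0006693460930434316 [ 0.35 -0.13  2.07  0.    1.2  -0.82]
shift [-0.0011  0.0001 -0.0005]
```

View pics/d3.png

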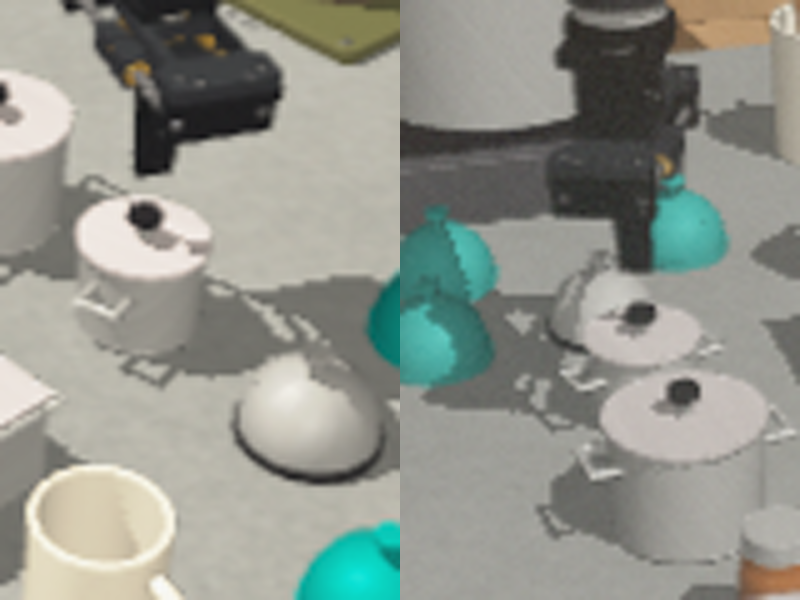

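The tips (scene crop (155,172)) are over the small knob (147,215), and the side view agrees. I'll hold here for more than 2 s, then check in a close crop that the plunger came back up, since it is in shadow now.

Request:
apply_moves:
  moves:
    - [1,0,0,0,0,0,0]
    - [1,0,0,0,0,0,0]
    - [1,0,0,0,0,0,0]
    - [1,0,0,0,0,0,0]
    - [1,0,0,0,0,0,0]
    - [1,0,0,0,0,0,0]
    - [1,0,0,0,0,0,0]
    - [1,0,0,0,0,0,0]
    - [1,0,0,0,0,0,0]
    - [1,0,0,0,0,0,0]
    - [1,0,0,0,0,0,0]
    - [1,0,0,0,0,0,0]
    - [1,0,0,0,0,0,0]
    - [1,0,0,0,0,0,0]
    - [1,0,0,0,0,0,0]
    - [1,0,0,0,0,0,0]
    - [1,0,0,0,0,0,0]
    - [1,0,0,0,0,0,0]
    - [1,0,0,0,0,0,0]
    - [1,0,0,0,0,0,0]

```text
time: 7.65
tool_pos: [0.4494, 0.2223, 0.1197]
eef_rot: [0.834, 0.552, 0.0, 0.0]
contact_force: [-0.8, -0.9, -0.4]
gripper_width: 0.0004
```

```bash
python3 - <<'E'
from bench import arm
import cv2,numpy as np
a=cv2.imread("pics/scene0.png");b=arm.camera("scene")["image"]
f=lambda i:cv2.convertScaleAbs(cv2.resize(i[230:270,332:377],None,fx=8,fy=8,interpolation=cv2.INTER_CUBIC),alpha=1.2)
cv2.imwrite("pics/d4.png",np.hstack([f(a),f(b)]))
E
python3 g.py .449 .222 .12;python3 g.py .65 -.208 .12
```

```text
7.7 [0.4494 0.2223 0.1197] z [ 0. -0. -1.] F [-0.64 -0.47 -0.08] w 0.0006298668409049031 [ 0.35 -0.13  2.07 -0.    1.2  -0.82]
shift [-0.0004 -0.0002 -0.0003]
7.7 [0.4494 0.2223 0.1197] z [ 0. -0. -1.] F [-0.64 -0.47 -0.08] w 0.0006298668409049031 [ 0.35 -0.13  2.07 -0.    1.2  -0.82]
shift [-3.179e-01  3.526e-01 -3.000e-04]
```

View pics/d4.png

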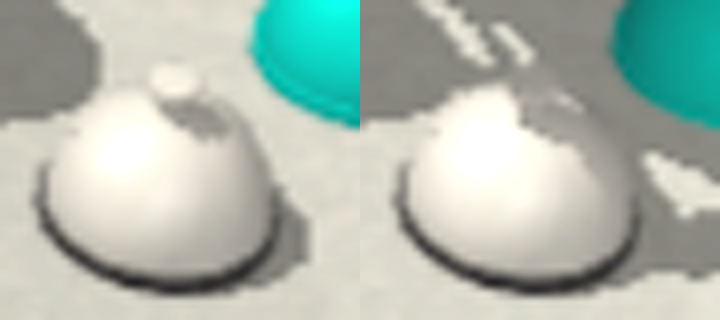

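Request:
apply_moves:
  moves:
    - [1,0,0,-0.04,0,0,0]
    - [1,0,0,-0.08,0,0,0]
    - [1,0,0,-0.1,0,0,0]
    - [1,-0.032,0.035,-0.1,0,0,0]
    - [1,-0.064,0.07,-0.1,0,0,0]
    - [1,-0.096,0.106,-0.1,0,0,0]
    - [1,-0.127,0.141,-0.1,0,0,0]
    - [1,-0.159,0.176,-0.1,0,0,0]
    - [1,-0.191,0.212,-0.1,0,0,0]
    - [1,-0.223,0.247,-0.1,0,0,0]
    - [1,-0.254,0.282,-0.1,0,0,0]
    - [1,-0.286,0.317,-0.1,0,0,0]
    - [1,-0.318,0.353,-0.1,0,0,0]
    - [1,-0.318,0.353,-0.1,0,0,0]
    - [1,-0.318,0.353,-0.1,0,0,0]

```text
time: 9.57
tool_pos: [0.6498, -0.2078, 0.2185]
eef_rot: [0.834, 0.552, -0.0, -0.001]
contact_force: [-0.1, -0.1, 0.1]
gripper_width: 0.0003
```

```bash
python3 g.py .65 -.208 .095
python3 - <<'E'
from bench import arm
import cv2,numpy as np
c=arm.camera("scene")["image"];s=arm.camera("side")["image"]
f=lambda i,x,y,w,h,k:cv2.resize(i[y:y+h,x:x+w],(int(w*k),int(h*k)),interpolation=cv2.INTER_CUBIC)
cv2.imwrite("pics/d5.png",np.hstack([f(c,150,90,100,130,4),f(s,270,150,100,130,4)]))
cv2.imwrite("pics/d6.png",f(c,300,180,120,90,6))
E
```

```text
9.575 [ 0.6498 -0.2078  0.2185] z [-0.0018  0.0011 -1.    ] F [-0.12 -0.12  0.14] w 0.00027916899229194425 [-0.39  0.19  1.57  0.    1.38 -1.56]
shift [-1.000e-04  5.000e-04  1.235e-01]
```

View pics/d5.png

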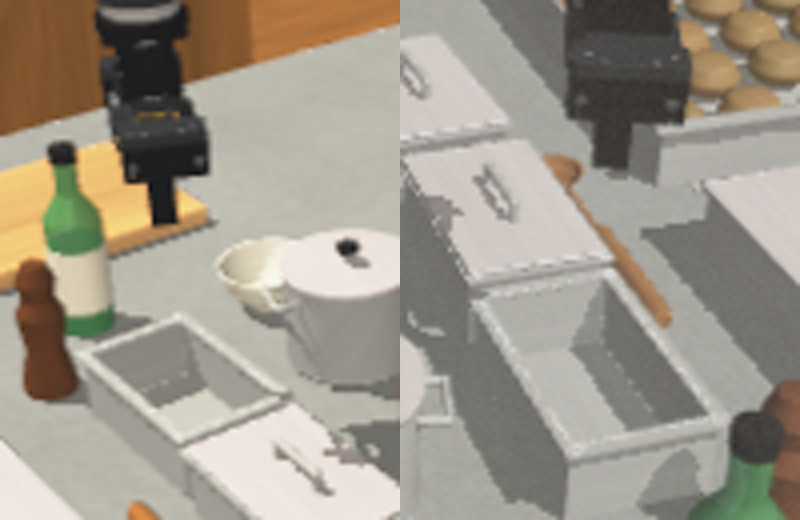

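View pics/d6.png

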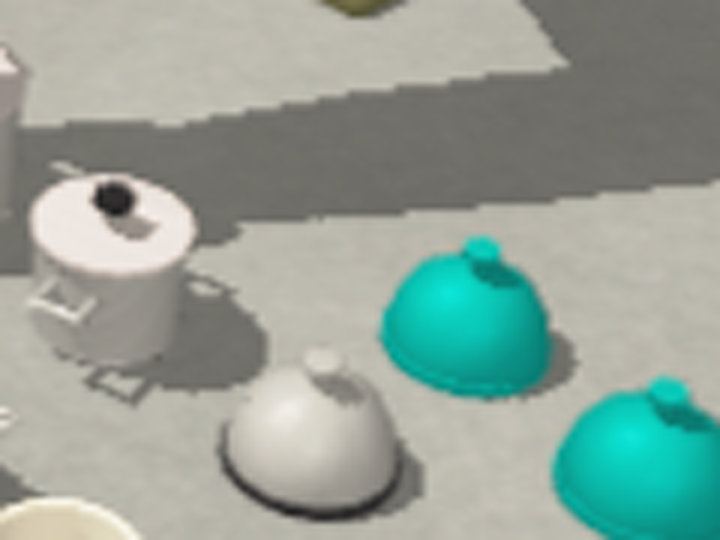

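The plunger is up again at crop (322,360), and the bell and small pot stand where they were. The tips are above the middle of the open pan, and the oil bottle and mill are well clear. Descending.

Request:
apply_moves:
  moves:
    - [1,0,0,0.04,0,0,0]
    - [1,0,0,0.08,0,0,0]
    - [1,0,0,0.11,0,0,0]
    - [1,0,0,0.124,0,0,0]
    - [1,0,0,0.124,0,0,0]
    - [1,0,0,0.124,0,0,0]

```text
time: 10.42
tool_pos: [0.6514, -0.2084, 0.0977]
eef_rot: [0.834, 0.552, 0.001, 0.001]
contact_force: [-0.5, 0.5, 0.2]
gripper_width: 0.0004
```

Request:
apply_moves:
  moves:
    - [1,0,0,0,0,0,0]
    - [1,0,0,0,0,0,0]
    - [1,0,0,0,0,0,0]
    - [1,0,0,0,0,0,0]
    - [1,0,0,0,0,0,0]
    - [1,0,0,0,0,0,0]
    - [1,0,0,0,0,0,0]
    - [1,0,0,0,0,0,0]
    - [1,0,0,0,0,0,0]
    - [1,0,0,0,0,0,0]
    - [1,0,0,0,0,0,0]
    - [1,0,0,0,0,0,0]
    - [1,0,0,0,0,0,0]
    - [1,0,0,0,0,0,0]
    - [1,0,0,0,0,0,0]
    - [1,0,0,0,0,0,0]
    - [1,0,0,0,0,0,0]
    - [1,0,0,0,0,0,0]
    - [1,0,0,0,0,0,0]
    - [1,0,0,0,0,0,0]

```text
time: 12.92
tool_pos: [0.6503, -0.2082, 0.0957]
eef_rot: [0.834, 0.552, -0.0, 0.0]
contact_force: [0.6, 0.0, -0.1]
gripper_width: 0.0001
```

```bash
python3 g.py .65 -.208 .095
python3 - <<'E'
from bench import arm
import cv2,numpy as np
c=arm.camera("scene")["image"];s=arm.camera("side")["image"]
f=lambda i,x,y,w,h,k:cv2.resize(i[y:y+h,x:x+w],(int(w*k),int(h*k)),interpolation=cv2.INTER_CUBIC)
cv2.imwrite("pics/d7.png",np.hstack([f(c,150,90,100,130,4),f(s,270,150,100,130,4)]))
E
```

```text
12.925 [ 0.6503 -0.2082  0.0957] z [ 0. -0. -1.] F [ 0.61  0.   -0.13] w 0.0001402620482267453 [-0.39  0.29  1.67 -0.    1.19 -1.56]
shift [ 0.0001 -0.0004  0.0007]
```

View pics/d7.png

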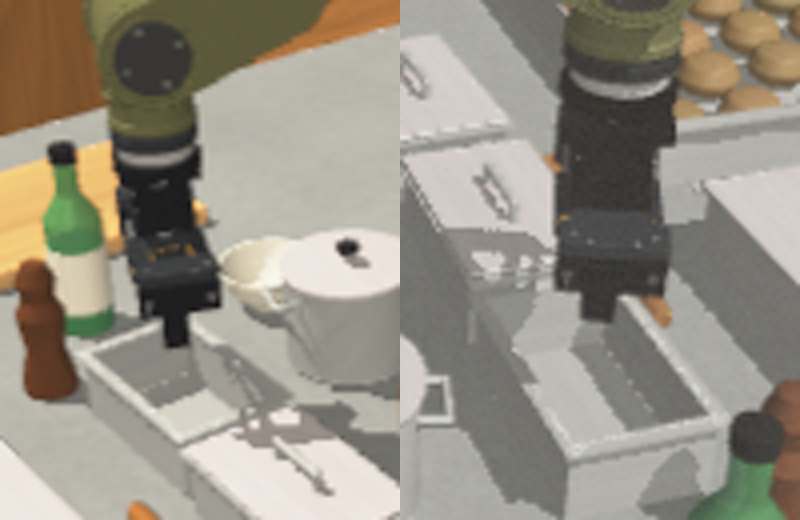

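The tips hover about 3 cm above the rim over the pan's middle, and nothing has shifted. Handing in.

```bash
python3 -c "
from bench import arm
arm.sign_off()
s=arm.observe();print(s['time'],s['tool_pos'],s['contact_force'])"
```

```text
the job is handed in; nothing more can be done
the job is handed in; nothing more can be done
```

I did all three steps and handed the job in at about 13 s. The hand-in gives no verdict.

- **Bell:** I pressed the steel bell's plunger fully down, reading about 5.5 N with the tips at z = 0.060. A later picture showed it up again, with the bell standing where it was.
- **Smallest pot:** I pointed at its knob from 3 cm above for about 2.6 s. The tips were at (0.449, 0.222, 0.120). The plunger was in shadow during this hold, so I could only confirm it was up just after the hold.
- **Open pan:** I held over its middle for over 2.5 s and finished there. The tips were at (0.650, -0.208, 0.096), about 3 cm above the rim.

In my last pictures nothing had visibly shifted, and away from the bell the force readings stayed at noise level. The two cameras differed by up to about 1 cm on single pot, pan and bystander points. That is inside the 30–35 mm tolerance; the tops of the oil bottle and mill differed by up to 2 cm, but both stayed well clear. A state reading after hand-in was refused, so I have none from the final second.

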